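Slide the carrier under the leaf spring of a burnishing jig

TASK

Load the red carrier into the green burnishing jig without gripping or lifting it: with a fingertip on the black pad behind its rib, press it down hard against the sprung brass plate so that its nose clears the dark crossbar, and keep it pressed while pushing it forward under the copper leaf spring. Go on until its nose is fully home against the end stop and the brass plate has sprung up again behind its tail, then take the fingers away. Leave the two red hubs, the tweezers stand and the clamped rocket alone.

Things in the scene. Friction and masses are not known exactly. Their poses are not given: they have to be found in the camera images.
- jig: Fixed green jig, 200 x 100 mm. Own x: sliding direction, from sprung brass plate (x -75 to 0 mm) over the fixed steel floor (x 0 to 114, 22 mm above the worktop) to the end stop; y across, z up. Origin: centre line, worktop level, where plate and floor meet. Side rails 49 mm apart inside, tops 34 mm above the worktop, guide the carrier; open at the near end. Sliding friction about 0.3.
- bar (a point): Middle of the dark crossbar's underside, 41 mm above the worktop. The bar spans the channel at jig x 57 to 69 mm; nothing of the jig is higher than 57 mm. The carrier's deck must pass below it: the deck is 46 mm above the worktop when the brass plate is up and 36 mm when it is fully down.
- stop (a point): Middle of the end stop's face that the carrier's nose butts against, at jig x = 114 mm, 29 mm above the worktop.
- carrier: Loose red steel carrier 110 (x) x 46 (y) x 14 mm, 0.11 to 0.23 kg, silver strip on its nose half. Origin: centre of its underside; x to its nose. A red rib across it (x -17 to -9 mm) stands 12 mm above the deck: push on its rear face. Starts in the channel, rear part on the raised brass plate, nose 7 to 14 mm short of the crossbar. Home: origin at jig x = 59 mm, 22 mm above the worktop.
- pad (a point): Middle of the black pad on the carrier's deck behind the rib, where to press: carrier x = -36 mm, on the deck (14 mm above its underside). The free deck there is 38 mm long (carrier x -55 to -17 mm) and 46 mm wide.
- nose (a point): Middle of the carrier's blunt front face, carrier x = 55 mm, 7 mm above its underside.
- lifter (a joint): Sprung brass plate, m: 0 = up (top 32 mm above the worktop), 0.010 = down, level with the steel floor. Pushes up with 5 N when up, 12 N when down; press with 10 to 15 N to hold the carrier down. The nose clears the crossbar from about 0.006 on. When the carrier's tail has passed jig x = 0 and the finger lifts, the plate is up behind it and locks it in.
- leaf (a joint): Copper leaf spring, rad: 0 = resting, grows as it is lifted. It hangs from the crossbar's far face and slopes down in the sliding direction to its toe at jig x = 104 mm, 9 mm above the steel floor; the carrier's nose lifts it to about 0.14. It presses with about 4 to 6 N.
- hub1: Loose red tin propeller hub, 48 mm in diameter, 30 mm high, 40 g; origin at the centre of its underside. Bystander.
- hub2: A second hub just like hub1. Bystander.
- stand: Loose brass tweezers stand, base 60 mm in diameter, 107 mm high with the tweezers; origin at the centre of its underside. Bystander.
- clamp: Fixed steel screw clamp (60 x 110 mm, 65 mm high) gripping a silver tin rocket 140 mm long that lies along its x, 75 mm high over the fins; origin at the centre of the clamp's underside. Bystander.
There are look-alikes about, which are no part of the job. There is more than one size of the carrier; the job needs the smaller.

How it is judged:
By the outcome, as a careful person would: the job done as asked, in the order asked, and still so for the second after the job is handed in, with the robot touching nothing.
It also fails if it takes over 35 s, if anything falls off the work surface, if the arm or the gripper's body presses on something with over 40 N, if the wrist force passes 120 N, or if a joint passes its speed limit or range.

ROBOT

A 6-joint arm with a two-finger parallel gripper is mounted at the origin on the work surface. World frame = base frame: x ahead of the robot, y to its left, z up, the work surface at z = 0. Lengths are in mm, angles in rad, forces in N, time in s.
With the tool pointing down it reaches from about 400 to 925 mm from the base axis. Payload 12.5 kg.
Tool frame: the origin (TCP) lies on the mounting face of the last link; the fingertips stand 190 mm ahead of it and the grasp point (between the pads) lies 171 mm ahead of it; x points along the fingers, y is the direction in which the jaws open and shut, and the axes are right-handed (so a half turn about x gives the same grasp; the last joint's range is limited). The gripper opens to 95 mm and grips with 3 to 60 N. Pads are 20 mm wide; open, the fingers measure 119 mm over their backs; the gripper's body (75 mm by 180 mm) begins 59 mm behind the grasp point.
Start: joints at [1.149, 0.491, 1.559, -0, 1.092, -0.106], TCP at [194.087, 594.1, 404.761] pointing down, gripper open.
Joint ranges: [-3.1, 3.1], [-0.84, 2.19], [0.05, 2.79], [-1.13, 4.28], [0.06, 2.93], [-2.69, 2.69]. Speed limits (rad/s): [2.22, 2.22, 2.79, 3.14, 3.14, 3.14].

INTERFACE

Orientations are given as a 3x3 rotation matrix whose columns are the frame's x, y, z axes.
In Python, from rig import r, optics gives the robot as it stands.
- The arm moves only by the shell command python3 -m handwheel 'ROWS' [FORCE]. ROWS is JSON, a list of rows, each an object of numbers: "x", "y", "z": the shift along the world's x, y, z in units of 0.15 m (1.0 is 0.15 m); "roll": the turn about the world's z in units of 0.5 rad (1.0 is 0.5 rad); "jaw": the closure in counts, from 0 (fully open) to 255 (shut). In form: [{"x": .., "y": .., "z": .., "roll": .., "jaw": ..}, ...]. A call has 1 to 10 rows; each row is the pose to reach, as a shift and turn from the pose measured when the call began; what a row does not reach only later rows make up. A row lasts 1/12 s, in which the tool goes at most 41.7 mm and 7.16 degrees, less where a joint would pass 70% of its speed; a pose out of reach is approached as far as the arm can. A call with a number of a shift or a turn outside -1 to 1 is refused whole. A call with a gripper value outside its range is refused whole. The fingers move at their own pace and stop on an object; FORCE is the grip in N (left out, the last holds). Time passes only in rows, so rows that repeat a pose let the fingers close. It gives the time, the measured TCP pose, the force and the opening at its end, in the units of the state.
- r.get_state(): the state, without advancing time (a new reading comes with each control period).
- optics.read_camera(name): name is "scene" or "side" or "wrist"; returns a dict with "pixels" (384x512x3 uint8, red, green, blue), "K" (3x3 intrinsics, pixels), "R" (3x3) and "t" (3): a world point X has camera coordinates R X + t; the wrist camera has in their place "T_tool_cam" (4x4, takes a point from camera to tool coordinates, whose origin is the TCP and whose axes are the tool frame's). Camera axes: x right, y down, z forward; pixel columns grow to the right and rows downward; lengths in mm; the calibration is good to about 2 mm. A picture is of the moment at which its call begins: read the wrist's pose just before it. There is no depth.
- r.sign_off(): hands the job in, once; it reports no verdict.
The state is a dict: "time_s": time; "joint_pos": joint angles; "joint_vel": joint speeds; "effort": joint torques, N m; "tcp_pos": TCP position; "eef_rot": TCP orientation; "wrist_force": force on the tool from outside, world axes, zero at the start; "torque": the same for the moment, N m; "finger_gap": finger opening in mm.
Only numpy, scipy, OpenCV 4.12 (cv2) and the standard library are available. Lean on these libraries where they do the work, as an engineer would, in place of code of your own. Each camera call takes 0.05 s, during which the arm holds its last target. There are 200 camera calls.

## Working session

There is one attempt and no reset: what is moved stays moved. The work goes in short steps, Python scripts to look and compute and a shell command to move; the robot and the scene stay as the last step left them, time stands still between calls to the robot, and variables do not carry over. Pictures are saved under pics/ and viewed, about 8 in all and at most 12, crops included, and the job is handed in when it is done.

```bash
ls; mkdir -p pics; python3 - <<'E'
from rig import r, optics
import cv2, json, numpy as np
s=r.get_state(); print({k:np.round(v,3).tolist() for k,v in s.items()})
for n in ["scene","side"]:
    c=optics.read_camera(n); cv2.imwrite(f"pics/{n}0.png",cv2.cvtColor(c["pixels"],cv2.COLOR_RGB2BGR))
    print(n,c["K"],c["R"],c["t"])
a=[cv2.imread(f"pics/{n}0.png") for n in ["scene","side"]]
cv2.imwrite("pics/both0.png",cv2.resize(np.vstack(a),None,fx=.78,fy=.78))
E
```

```text
pics
{'time_s': 0.0, 'joint_pos': [1.149, 0.492, 1.559, 0.0, 1.092, -0.106], 'joint_vel': [0.0, -0.002, 0.002, -0.002, 0.002, -0.001], 'effort': [0.002, -61.264, -25.818, 0.069, 0.048, -0.0], 'tcp_pos': [194.061, 594.068, 404.157], 'eef_rot': [[-0.0, 0.311, 0.951], [-0.001, 0.951, -0.311], [-1.0, -0.001, -0.0]], 'wrist_force': [-0.062, -1.344, -0.57], 'torque': [0.075, -0.024, -0.026], 'finger_gap': 94.957}
scene [[498.47015851   0.         258.81905158]
 [  0.         498.47015851 187.53356508]
 [  0.           0.           1.        ]] [[-0.6869987   0.7266549  -0.00233134]
 [ 0.57380973  0.54052081 -0.61528826]
 [-0.44584209 -0.42403999 -0.78829875]] [ 378.59808752 -318.09744995 1313.93353386]
side [[382.36637501   0.         248.43745039]
 [  0.         382.36637501 193.91339418]
 [  0.           0.           1.        ]] [[ 0.99979253  0.01852604  0.00846687]
 [ 0.0184713  -0.64939501 -0.7602269 ]
 [-0.00858565  0.76022557 -0.64960248]] [-563.3337167    61.35669183  863.15453392]
```

View pics/scene0.png

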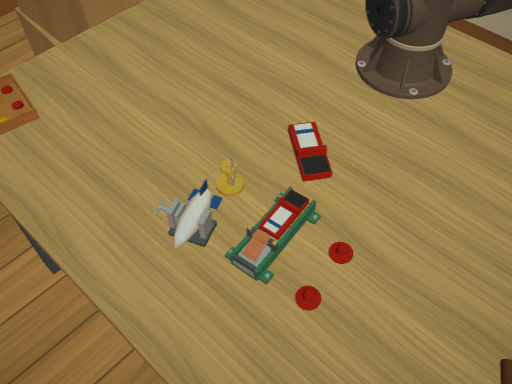

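View pics/side0.png

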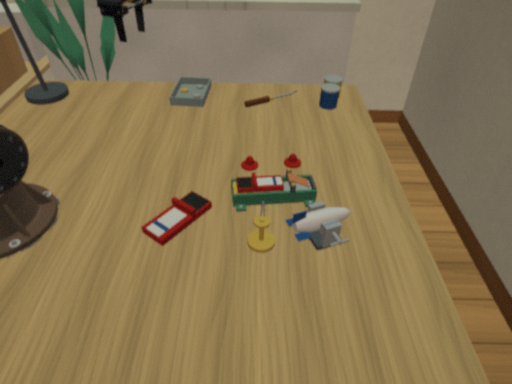

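The scene view shows two red carriers. One sits in the green jig at about (272,232), with its black pad at (296,199). The other is larger and lies loose on the table at (310,150). The one in the jig fits the description. I'll confirm this in an enlarged crop and measure the jig.

```bash
cat > h.py <<'E'
from rig import r, optics
import numpy as np, cv2
def cam(n):
    s=r.get_state(); c=optics.read_camera(n)
    if n=="wrist":
        T=np.eye(4);T[:3,:3]=s["eef_rot"];T[:3,3]=s["tcp_pos"];M=T@np.array(c["T_tool_cam"]);C=np.linalg.inv(M);c["R"],c["t"]=C[:3,:3],C[:3,3]
    c["K"],c["R"],c["t"]=map(np.array,(c["K"],c["R"],c["t"]))
    return c
def ray(c,uv,z):
    uv=np.atleast_2d(uv).astype(float); d=np.c_[uv,np.ones(len(uv))]@np.linalg.inv(c["K"]).T@c["R"]; o=-c["R"].T@c["t"]
    return (o+d*((z-o[2])/d[:,2])[:,None])[:,:2]
def proj(c,X):
    p=(np.atleast_2d(X)@c["R"].T+c["t"])@c["K"].T; return p[:,:2]/p[:,2:]
def hsv(c): return cv2.cvtColor(c["pixels"],cv2.COLOR_RGB2HSV)
def save(c,name,x0=0,y0=0,x1=512,y1=384,f=1):
    cv2.imwrite("pics/"+name,cv2.resize(cv2.cvtColor(c["pixels"],cv2.COLOR_RGB2BGR)[y0:y1,x0:x1],None,fx=f,fy=f,interpolation=cv2.INTER_CUBIC))
E
python3 - <<'E'
from h import *
for n,b in [("scene",(210,175,350,295)),("side",(215,140,335,220))]:
    c=cam(n); save(c,f"crop_{n}.png",*b,f=5)
    H=hsv(c); m=cv2.inRange(H,(60,80,20),(95,255,200)); 
    k,l,st,ce=cv2.connectedComponentsWithStats(m); i=[j for j in range(1,k) if st[j,4]>25 and b[0]<ce[j,0]<b[2] and b[1]<ce[j,1]<b[3]]
    print(n,st[i].tolist())
    P=np.argwhere(np.isin(l,i))[:,::-1]; h=cv2.convexHull(P.astype(np.int32)); a=cv2.approxPolyDP(h,2.5,True)[:,0]
    for z in (0,34): print(z,[(p.tolist(),w.round().tolist()) for p,w in zip(a,ray(c,a,z))])
a=[cv2.imread(f"pics/crop_{n}.png") for n in("scene","side")]
E
```

```text
scene [[280, 187, 12, 11, 27], [254, 197, 24, 32, 67], [253, 200, 67, 84, 884], [225, 235, 27, 30, 185]]
0 [([315, 201], [498.0, 112.0]), ([319, 217], [524.0, 144.0]), ([266, 283], [707.0, 166.0]), ([233, 264], [721.0, 93.0]), ([225, 255], [718.0, 68.0]), ([275, 199], [552.0, 47.0]), ([290, 187], [506.0, 49.0])]
34 [([315, 201], [520.0, 126.0]), ([319, 217], [544.0, 156.0]), ([266, 283], [720.0, 178.0]), ([233, 264], [734.0, 108.0]), ([225, 255], [731.0, 83.0]), ([275, 199], [571.0, 64.0]), ([290, 187], [527.0, 66.0])]
side [[233, 189, 83, 21, 848]]
0 [([315, 190], [727.0, 130.0]), ([313, 201], [718.0, 89.0]), ([307, 205], [702.0, 74.0]), ([237, 209], [535.0, 55.0]), ([233, 196], [524.0, 102.0])]
34 [([315, 190], [719.0, 89.0]), ([313, 201], [710.0, 50.0]), ([307, 205], [695.0, 36.0]), ([237, 209], [537.0, 18.0]), ([233, 196], [526.0, 62.0])]
```

View pics/crop_scene.png

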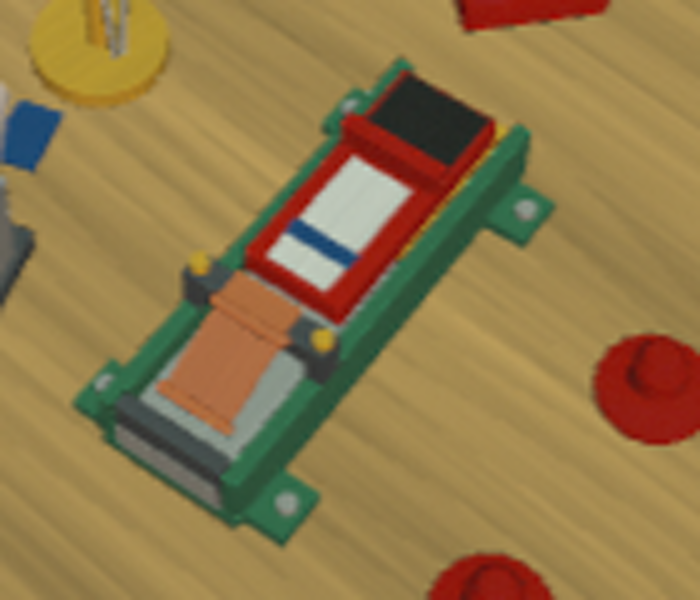

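View pics/crop_side.png

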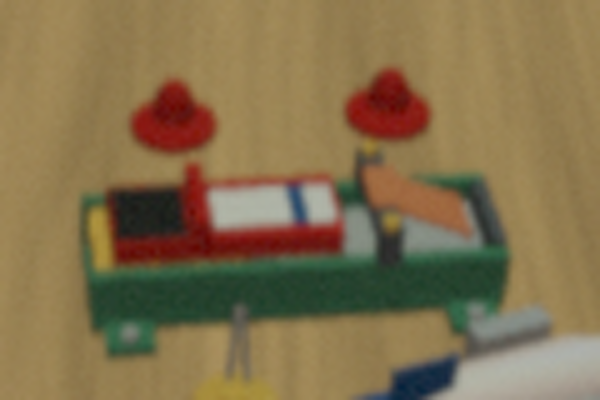

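Both crops confirm it. The jig's carrier sits between the rails, with its nose just short of the crossbar and its pad at scene (296,199). The carrier on the table is visibly larger. Next I'll measure the pose from the pad and strip masks.

```bash
python3 - <<'E'
from h import *
for n,b in [("scene",(262,186,312,242)),("side",(233,170,285,195))]:
    c=cam(n);H=hsv(c);V=np.zeros((384,512),np.uint8);V[b[1]:b[3],b[0]:b[2]]=1
    pad=cv2.inRange(H,(0,0,0),(180,150,60))*V
    k,l,st,ce=cv2.connectedComponentsWithStats(pad);i=1+np.argmax(st[1:,4]);print(n,"pad",st[i],ce[i],ray(c,ce[i],46).round(1))
    h=cv2.minAreaRect(np.argwhere(l==i)[:,::-1].astype(np.float32)); 
    s=cv2.inRange(H,(0,0,130),(180,60,255))*V
    k,l,st,ce=cv2.connectedComponentsWithStats(s);j=[q for q in range(1,k) if st[q,4]>8];print("white",st[j].tolist(),[ray(c,ce[q],46).round(1).tolist() for q in j])
    red=cv2.bitwise_or(cv2.inRange(H,(0,150,60),(8,255,255)),cv2.inRange(H,(172,150,60),(180,255,255)))
    k,l,st,ce=cv2.connectedComponentsWithStats(red)
    print("reds",[(ce[q].round().tolist(),int(st[q,4]),ray(c,ce[q],10).round().tolist()) for q in range(1,k) if st[q,4]>60])
    cr={"scene":[(525,128),(225,480)],"side":[(85,252),(507,212),(85,200),(485,178)]}[n]; o={"scene":(210,175),"side":(215,140)}[n]
    print("rail",ray(c,np.array(cr)/5+o,34).round(1).tolist())
    br={"scene":[(200,263),(322,340)],"side":[(368,150),(391,222)]}[n];print("bolts z57",ray(c,np.array(br)/5+o,55).round(1).tolist())
    if n=="scene": print("stand",ray(c,(229,186),0))
    else: print("stand",ray(c,(261,241),0), "rocket",ray(c,(325,220),50))
E
```

```text
scene pad [284 191  23  17 209] [295.30143541 198.71770335] [[549.6  98.5]]
white [[270, 207, 22, 19, 222], [264, 222, 15, 11, 80]] [[[600.1, 104.4]], [[632.5, 108.3]]]
reds [([6.0, 89.0], 75, [[765.0, -668.0]]), ([17.0, 105.0], 78, [[776.0, -596.0]]), ([309.0, 153.0], 828, [[411.0, 23.0]]), ([283.0, 216.0], 580, [[578.0, 93.0]]), ([341.0, 252.0], 414, [[566.0, 230.0]]), ([308.0, 298.0], 491, [[681.0, 244.0]])]
rail [[518.8, 125.1], [716.5, 147.0]]
bolts z57 [[664.8, 84.9], [658.4, 141.0]]
stand [[593.65677829 -47.8039577 ]]
side pad [238 178  14   9 112] [244.25       182.05357143] [[551.3  99.5]]
white [[257, 177, 17, 9, 118], [275, 177, 7, 8, 40]] [[[600.3, 105.4]], [[632.1, 109.2]]]
reds [([292.0, 161.0], 156, [[677.0, 237.0]]), ([249.0, 164.0], 155, [[562.0, 223.0]]), ([258.0, 186.0], 292, [[585.0, 128.0]]), ([178.0, 219.0], 840, [[404.0, 6.0]])]
rail [[523.0, 82.3], [725.4, 118.2], [521.0, 121.6], [717.6, 144.8]]
bolts z57 [[657.8, 138.1], [665.0, 82.9]]
stand [[591.35843584 -44.93635798]] rocket [[724.42234397 -27.83747375]]
```

Jig axis is at about 6.7°, pad at about (550.5, 99), bar centre at about (661.5, 112). Now I'll move above the pad with the jaws closed and turned across the jig.

```bash
python3 -m handwheel '[{"x":0.15,"y":-0.2,"z":-0.03,"roll":0.05,"jaw":255},{"x":0.3,"y":-0.4,"z":-0.06,"roll":0.1,"jaw":255},{"x":0.45,"y":-0.62,"z":-0.09,"roll":0.15,"jaw":255},{"x":0.6,"y":-0.82,"z":-0.12,"roll":0.22,"jaw":255}]' 20
python3 -m handwheel '[{"x":0.15,"y":-0.2,"z":-0.03,"roll":0.05,"jaw":255},{"x":0.3,"y":-0.4,"z":-0.06,"roll":0.1,"jaw":255},{"x":0.45,"y":-0.62,"z":-0.09,"roll":0.15,"jaw":255},{"x":0.6,"y":-0.82,"z":-0.12,"roll":0.22,"jaw":255}]'
python3 -m handwheel '[{"x":0.15,"y":-0.2,"z":-0.03,"roll":0.05,"jaw":255},{"x":0.3,"y":-0.4,"z":-0.06,"roll":0.1,"jaw":255},{"x":0.45,"y":-0.62,"z":-0.09,"roll":0.15,"jaw":255},{"x":0.6,"y":-0.82,"z":-0.12,"roll":0.22,"jaw":255}]'
```

```text
time_s: 0.63
tcp_pos: [284.5, 469.5, 386.3]
eef_rot: [[-0.0, 0.202, 0.979], [-0.0, 0.979, -0.202], [-1.0, -0.0, -0.0]]
wrist_force: [1.0, 1.0, 0.7]
finger_gap: 73.8
time_s: 0.97
tcp_pos: [375.1, 344.7, 368.2]
eef_rot: [[0.0, 0.092, 0.996], [-0.0, 0.996, -0.092], [-1.0, -0.0, 0.0]]
wrist_force: [-0.5, 0.6, -0.6]
finger_gap: 47.3
time_s: 1.3
tcp_pos: [465.9, 219.8, 350.2]
eef_rot: [[0.0, -0.018, 1.0], [-0.0, 1.0, 0.018], [-1.0, -0.0, 0.0]]
wrist_force: [1.7, 0.6, -0.5]
finger_gap: 20.4
```

```bash
python3 -m handwheel '[{"x":0.15,"y":-0.2,"z":-0.05,"roll":0.05,"jaw":255},{"x":0.3,"y":-0.4,"z":-0.1,"roll":0.1,"jaw":255},{"x":0.45,"y":-0.6,"z":-0.15,"roll":0.15,"jaw":255},{"x":0.59,"y":-0.8,"z":-0.2,"roll":0.2,"jaw":255},{"x":0.59,"y":-0.8,"z":-0.2,"roll":0.2,"jaw":255},{"x":0.59,"y":-0.8,"z":-0.2,"roll":0.2,"jaw":255}]'
python3 - <<'E'
from h import *
c=cam("wrist");save(c,"wrist1.png",f=1.4)
T=r.get_state();p=np.array(T["tcp_pos"])
print(p,T["eef_rot"],proj(c,[[p[0],p[1],46],[550.5,99,46],[661.5,111.8,57]]).round(),T["finger_gap"])
E
```

```text
time_s: 1.8
tcp_pos: [555.0, 98.2, 319.5]
eef_rot: [[-0.001, -0.115, 0.993], [-0.0, 0.993, 0.115], [-1.0, -0.0, -0.001]]
wrist_force: [-0.9, 0.4, 0.3]
finger_gap: 0.3
[554.4142214   99.33539093 319.85004476] [[-4.84656823e-04 -1.16450414e-01  9.93196389e-01]
 [-2.54860435e-04  9.93196487e-01  1.16450301e-01]
 [-9.99999850e-01 -1.96688030e-04 -5.11038057e-04]] [[254. 197.]
 [254. 192.]
 [254. 320.]] 0.7140000955103921
```

View pics/wrist1.png

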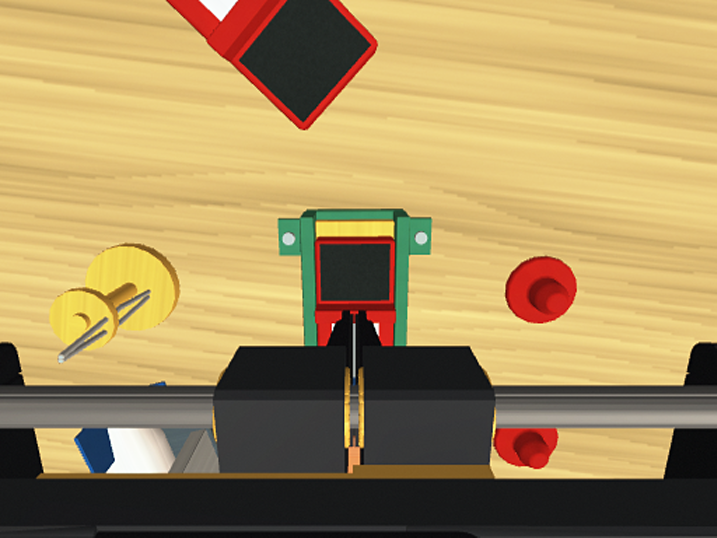

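The wrist view shows the pad at (254,194) in camera pixels, between the rails, and the finger lies on the centre line about 17 mm behind the rib. Descending.

```bash
python3 -m handwheel '[{"z":-0.12,"x":0.013,"jaw":255},{"z":-0.26,"x":0.013,"jaw":255},{"z":-0.38,"x":0.013,"jaw":255},{"z":-0.46,"x":0.013,"jaw":255},{"z":-0.5,"x":0.013,"jaw":255},{"z":-0.52,"x":0.013,"jaw":255},{"z":-0.52,"x":0.013,"jaw":255},{"z":-0.52,"x":0.013,"jaw":255}]'
python3 -m handwheel '[{"z":-0.01,"jaw":255},{"z":-0.02,"jaw":255},{"z":-0.03,"jaw":255},{"z":-0.04,"jaw":255},{"z":-0.05,"jaw":255},{"z":-0.06,"jaw":255},{"z":-0.06,"jaw":255},{"z":-0.06,"jaw":255}]'
```

```text
invalid input at $[0]: expected keys x, y, z, roll, jaw
invalid input at $[0]: expected keys x, y, z, roll, jaw
```

```bash
python3 -m handwheel '[{"x":0.013,"y":0,"z":-0.12,"roll":0,"jaw":255},{"x":0.013,"y":0,"z":-0.26,"roll":0,"jaw":255},{"x":0.013,"y":0,"z":-0.38,"roll":0,"jaw":255},{"x":0.013,"y":0,"z":-0.46,"roll":0,"jaw":255},{"x":0.013,"y":0,"z":-0.5,"roll":0,"jaw":255},{"x":0.013,"y":0,"z":-0.52,"roll":0,"jaw":255},{"x":0.013,"y":0,"z":-0.52,"roll":0,"jaw":255},{"x":0.013,"y":0,"z":-0.52,"roll":0,"jaw":255}]'
python3 -m handwheel '[{"x":0,"y":0,"z":-0.01,"roll":0,"jaw":255},{"x":0,"y":0,"z":-0.02,"roll":0,"jaw":255},{"x":0,"y":0,"z":-0.03,"roll":0,"jaw":255},{"x":0,"y":0,"z":-0.04,"roll":0,"jaw":255},{"x":0,"y":0,"z":-0.05,"roll":0,"jaw":255},{"x":0,"y":0,"z":-0.06,"roll":0,"jaw":255},{"x":0,"y":0,"z":-0.06,"roll":0,"jaw":255},{"x":0,"y":0,"z":-0.06,"roll":0,"jaw":255}]'
```

```text
time_s: 2.52
tcp_pos: [556.3, 99.8, 242.6]
eef_rot: [[0.0, -0.117, 0.993], [-0.0, 0.993, 0.117], [-1.0, -0.0, 0.0]]
wrist_force: [0.1, 0.0, -0.4]
finger_gap: 0.6
time_s: 3.18
tcp_pos: [556.4, 99.8, 233.7]
eef_rot: [[0.001, -0.117, 0.993], [-0.0, 0.993, 0.117], [-1.0, -0.0, 0.001]]
wrist_force: [-0.4, -0.4, 5.0]
finger_gap: 0.2
```

```bash
python3 -m handwheel '[{"x":0,"y":0,"z":-0.01,"roll":0,"jaw":255},{"x":0,"y":0,"z":-0.02,"roll":0,"jaw":255},{"x":0,"y":0,"z":-0.03,"roll":0,"jaw":255},{"x":0,"y":0,"z":-0.04,"roll":0,"jaw":255},{"x":0,"y":0,"z":-0.05,"roll":0,"jaw":255},{"x":0,"y":0,"z":-0.053,"roll":0,"jaw":255},{"x":0,"y":0,"z":-0.053,"roll":0,"jaw":255},{"x":0,"y":0,"z":-0.053,"roll":0,"jaw":255}]'
```

```text
time_s: 3.85
tcp_pos: [556.4, 99.7, 226.3]
eef_rot: [[0.001, -0.117, 0.993], [-0.0, 0.993, 0.117], [-1.0, -0.0, 0.001]]
wrist_force: [-2.2, 0.1, 9.3]
finger_gap: 0.4
```

```bash
python3 -m handwheel '[{"x":0,"y":0,"z":-0.003,"roll":0,"jaw":255},{"x":0,"y":0,"z":-0.006,"roll":0,"jaw":255},{"x":0,"y":0,"z":-0.007,"roll":0,"jaw":255},{"x":0,"y":0,"z":-0.007,"roll":0,"jaw":255}]'
python3 - <<'E'
from h import *
c=cam("side");save(c,"side2.png",215,140,335,220,f=5)
E
```

```text
time_s: 4.18
tcp_pos: [556.3, 99.8, 226.3]
eef_rot: [[0.001, -0.117, 0.993], [-0.0, 0.993, 0.117], [-1.0, -0.0, 0.001]]
wrist_force: [-3.5, -0.2, 14.9]
finger_gap: 0.5
```

View pics/side2.png

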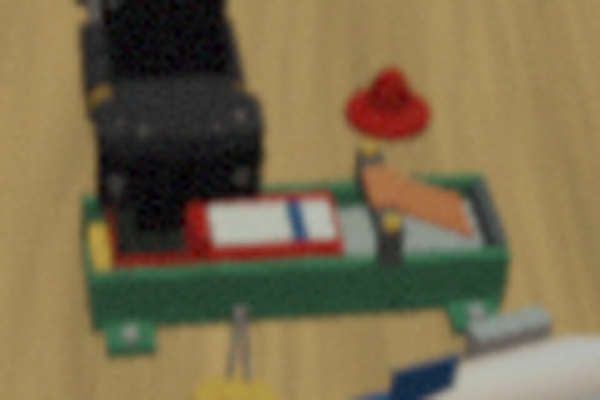

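The plate has bottomed: z no longer moves and the force is 15 N. The side crop shows the deck level with the rails and the nose (crop 340,235) short of the bar. Now I'll push forward while holding the press.

```bash
python3 -m handwheel '[{"x":0.015,"y":0.002,"z":-0.008,"roll":0,"jaw":255},{"x":0.03,"y":0.0035,"z":-0.008,"roll":0,"jaw":255},{"x":0.05,"y":0.006,"z":-0.008,"roll":0,"jaw":255},{"x":0.07,"y":0.008,"z":-0.008,"roll":0,"jaw":255},{"x":0.09,"y":0.0105,"z":-0.008,"roll":0,"jaw":255},{"x":0.11,"y":0.013,"z":-0.008,"roll":0,"jaw":255},{"x":0.13,"y":0.015,"z":-0.008,"roll":0,"jaw":255},{"x":0.15,"y":0.0175,"z":-0.008,"roll":0,"jaw":255}]'
```

```text
time_s: 4.9
tcp_pos: [578.7, 102.4, 226.3]
eef_rot: [[0.002, -0.117, 0.993], [-0.0, 0.993, 0.117], [-1.0, -0.0, 0.002]]
wrist_force: [-6.0, -1.3, 18.5]
finger_gap: 0.1
```

```bash
python3 -m handwheel '[{"x":0.02,"y":0.0023,"z":-0.008,"roll":0,"jaw":255},{"x":0.04,"y":0.0047,"z":-0.008,"roll":0,"jaw":255},{"x":0.06,"y":0.007,"z":-0.008,"roll":0,"jaw":255},{"x":0.08,"y":0.0094,"z":-0.008,"roll":0,"jaw":255},{"x":0.1,"y":0.0117,"z":-0.008,"roll":0,"jaw":255},{"x":0.12,"y":0.014,"z":-0.008,"roll":0,"jaw":255},{"x":0.14,"y":0.0164,"z":-0.008,"roll":0,"jaw":255}]'
python3 - <<'E'
from h import *
c=cam("side");save(c,"side3.png",215,140,335,220,f=5)
E
```

```text
time_s: 5.48
tcp_pos: [599.7, 104.9, 226.4]
eef_rot: [[0.002, -0.117, 0.993], [-0.0, 0.993, 0.117], [-1.0, -0.0, 0.002]]
wrist_force: [-5.5, -0.2, 18.0]
finger_gap: 0.4
```

View pics/side3.png

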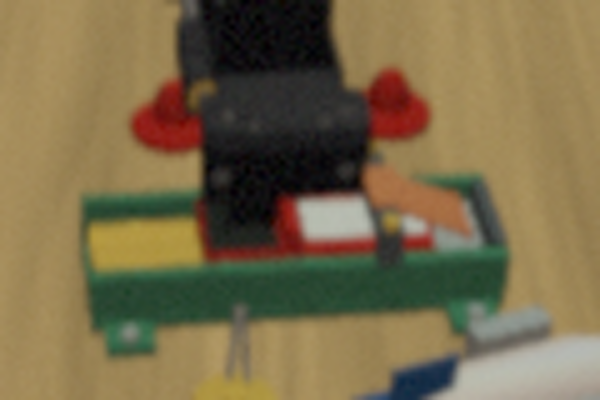

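The nose (crop 432,240) has passed under the bar and reached the leaf. Side-crop pixels put its travel at about 44 mm, matching the finger. I have about 28 mm to go.

```bash
python3 -m handwheel '[{"x":0.02,"y":0.0023,"z":-0.009,"roll":0,"jaw":255},{"x":0.04,"y":0.0047,"z":-0.009,"roll":0,"jaw":255},{"x":0.06,"y":0.007,"z":-0.009,"roll":0,"jaw":255},{"x":0.08,"y":0.0094,"z":-0.009,"roll":0,"jaw":255},{"x":0.1,"y":0.0117,"z":-0.009,"roll":0,"jaw":255},{"x":0.12,"y":0.014,"z":-0.009,"roll":0,"jaw":255},{"x":0.14,"y":0.0164,"z":-0.009,"roll":0,"jaw":255}]'
```

```text
time_s: 6.12
tcp_pos: [619.6, 107.3, 226.3]
eef_rot: [[-0.003, -0.117, 0.993], [-0.001, 0.993, 0.117], [-1.0, -0.0, -0.003]]
wrist_force: [-15.2, -1.1, 23.9]
finger_gap: 0.3
```

```bash
python3 -m handwheel '[{"x":0.015,"y":0.0018,"z":-0.008,"roll":0,"jaw":255},{"x":0.03,"y":0.0035,"z":-0.008,"roll":0,"jaw":255},{"x":0.045,"y":0.0053,"z":-0.008,"roll":0,"jaw":255},{"x":0.055,"y":0.0064,"z":-0.008,"roll":0,"jaw":255},{"x":0.055,"y":0.0064,"z":-0.008,"roll":0,"jaw":255}]'
python3 - <<'E'
from h import *
c=cam("side");save(c,"side4.png",215,140,335,220,f=5)
E
```

```text
time_s: 6.53
tcp_pos: [627.6, 108.2, 226.4]
eef_rot: [[-0.004, -0.117, 0.993], [-0.001, 0.993, 0.117], [-1.0, -0.0, -0.004]]
wrist_force: [-7.0, -1.4, 17.4]
finger_gap: 0.4
```

View pics/side4.png

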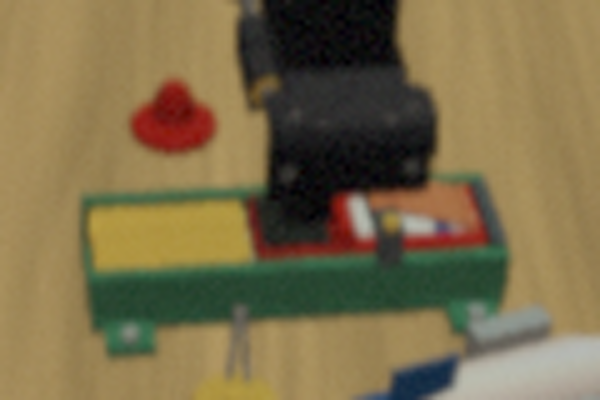

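The nose (crop 488,235) is almost at the stop and the leaf is lifted. I'll keep pushing gently and watch for a rise in the forward force.

```bash
python3 -m handwheel '[{"x":0.012,"y":0.0014,"z":-0.008,"roll":0,"jaw":255},{"x":0.024,"y":0.0028,"z":-0.008,"roll":0,"jaw":255},{"x":0.03,"y":0.0035,"z":-0.008,"roll":0,"jaw":255},{"x":0.03,"y":0.0035,"z":-0.008,"roll":0,"jaw":255}]'
```

```text
time_s: 6.92
tcp_pos: [630.4, 108.6, 226.3]
eef_rot: [[-0.01, -0.118, 0.993], [-0.002, 0.993, 0.118], [-1.0, -0.0, -0.011]]
wrist_force: [-19.8, -3.1, 25.2]
finger_gap: 0.6
```

```bash
python3 -m handwheel '[{"x":0.012,"y":0.0014,"z":-0.006,"roll":0,"jaw":255},{"x":0.022,"y":0.0025,"z":-0.006,"roll":0,"jaw":255},{"x":0.022,"y":0.0025,"z":-0.006,"roll":0,"jaw":255},{"x":0.022,"y":0.0025,"z":-0.006,"roll":0,"jaw":255}]'
python3 - <<'E'
from h import *
a=cam("side");b=cam("scene")
f=lambda c,x0,y0,x1,y1,s:cv2.resize(cv2.cvtColor(c["pixels"],cv2.COLOR_RGB2BGR)[y0:y1,x0:x1],None,fx=s,fy=s,interpolation=cv2.INTER_CUBIC)
A=f(a,215,140,335,220,5);B=f(b,215,180,335,286,2.8);B=cv2.copyMakeBorder(B,0,0,0,600-B.shape[1],cv2.BORDER_CONSTANT)[:200] if 0 else A
cv2.imwrite("pics/side5.png",A)
u=np.array([.9932,.1167]);n=np.array([-.1167,.9932]);O=np.array([661.5,111.8])-63*u
w=lambda x,y,z:[*(O+x*u+y*n),z]
print("side crop: tail home top -23/23, plate edge up, nose home", ((proj(a,[w(4,-23,36),w(4,23,36),w(0,-23,32),w(114,-23,36),w(114,23,36)])-(215,140))*5).round().tolist())
E
```

```text
time_s: 7.25
tcp_pos: [631.8, 108.8, 226.4]
eef_rot: [[-0.018, -0.118, 0.993], [-0.003, 0.993, 0.118], [-1.0, -0.0, -0.018]]
wrist_force: [-19.8, -3.0, 24.4]
finger_gap: 0.2
side crop: tail home top -23/23, plate edge up, nose home [[261.0, 252.0], [248.0, 192.0], [252.0, 259.0], [491.0, 239.0], [470.0, 180.0]]
```

View pics/side5.png

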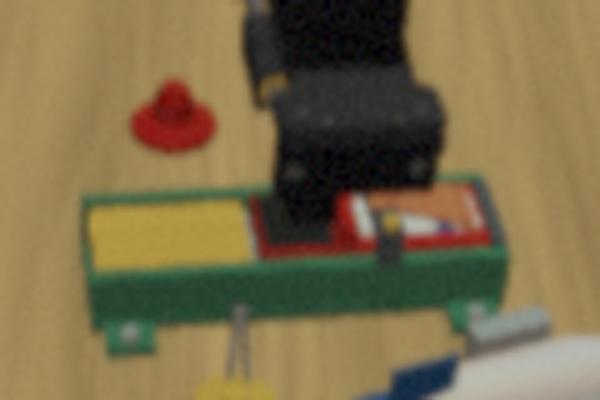

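Tail (about 260) and nose (about 492) match their predicted home pixels (261 and 491). A strip of steel floor shows between the plate and the tail, and the tip has stalled at 20 N forward. I'll ease the press while still pushing forward so the tip seats against the rib, then look at the force.

```bash
python3 -m handwheel '[{"x":0.015,"y":0.0018,"z":-0.002,"roll":0,"jaw":255},{"x":0.015,"y":0.0018,"z":0.001,"roll":0,"jaw":255},{"x":0.02,"y":0.0023,"z":0.004,"roll":0,"jaw":255},{"x":0.025,"y":0.003,"z":0.007,"roll":0,"jaw":255},{"x":0.03,"y":0.0035,"z":0.01,"roll":0,"jaw":255},{"x":0.03,"y":0.0035,"z":0.01,"roll":0,"jaw":255}]'
```

```text
time_s: 7.85
tcp_pos: [633.8, 109.0, 226.6]
eef_rot: [[-0.029, -0.118, 0.993], [-0.004, 0.993, 0.118], [-1.0, -0.0, -0.029]]
wrist_force: [-17.5, -3.1, 6.4]
finger_gap: 0.5
```

Now 17.5 N forward with only 6 N down, so the tip is bearing on the rib and the nose on the stop. I'll relax the push first so the rib isn't dragged up, then lift.

```bash
python3 -m handwheel '[{"x":0,"y":0,"z":0.005,"roll":0,"jaw":255},{"x":-0.002,"y":0,"z":0.01,"roll":0,"jaw":255},{"x":-0.005,"y":-0.001,"z":0.015,"roll":0,"jaw":255},{"x":-0.01,"y":-0.001,"z":0.025,"roll":0,"jaw":255},{"x":-0.015,"y":-0.002,"z":0.04,"roll":0,"jaw":255}]'
python3 -m handwheel '[{"x":-0.01,"y":0,"z":0.05,"roll":0,"jaw":255},{"x":-0.02,"y":0,"z":0.15,"roll":0,"jaw":255},{"x":-0.02,"y":0,"z":0.3,"roll":0,"jaw":255},{"x":-0.02,"y":0,"z":0.5,"roll":0,"jaw":255},{"x":-0.02,"y":0,"z":0.7,"roll":0,"jaw":255},{"x":-0.02,"y":0,"z":0.9,"roll":0,"jaw":255},{"x":-0.02,"y":0,"z":0.95,"roll":0,"jaw":255},{"x":-0.02,"y":0,"z":0.95,"roll":0,"jaw":255}]'
python3 - <<'E'
from h import *
a=cam("side");b=cam("scene")
f=lambda c,x0,y0,x1,y1,s:cv2.resize(cv2.cvtColor(c["pixels"],cv2.COLOR_RGB2BGR)[y0:y1,x0:x1],None,fx=s,fy=s,interpolation=cv2.INTER_CUBIC)
A=f(a,215,145,335,215,5);B=f(b,200,180,350,240+70,5)[::1]
B=cv2.resize(B,(280,int(B.shape[0]*280/B.shape[1])))
cv2.imwrite("pics/fin_side.png",A);save(b,"fin_scene.png",210,175,350,295,f=5)
E
```

```text
time_s: 8.27
tcp_pos: [631.7, 108.7, 232.6]
eef_rot: [[-0.028, -0.118, 0.993], [-0.004, 0.993, 0.118], [-1.0, -0.0, -0.029]]
wrist_force: [0.4, 0.9, -0.3]
finger_gap: 0.7
time_s: 8.93
tcp_pos: [628.6, 108.7, 378.2]
eef_rot: [[-0.023, -0.118, 0.993], [-0.003, 0.993, 0.118], [-1.0, -0.001, -0.023]]
wrist_force: [0.7, -0.5, 0.0]
finger_gap: 0.8
```

View pics/fin_side.png

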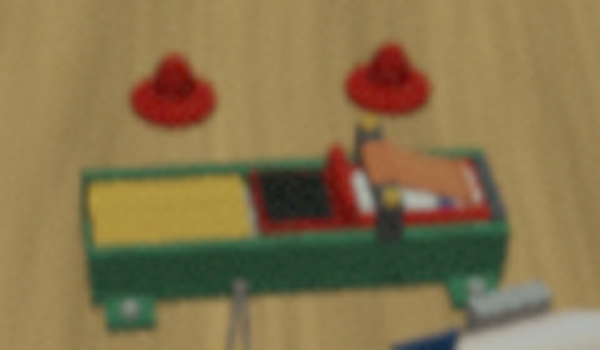

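View pics/fin_scene.png

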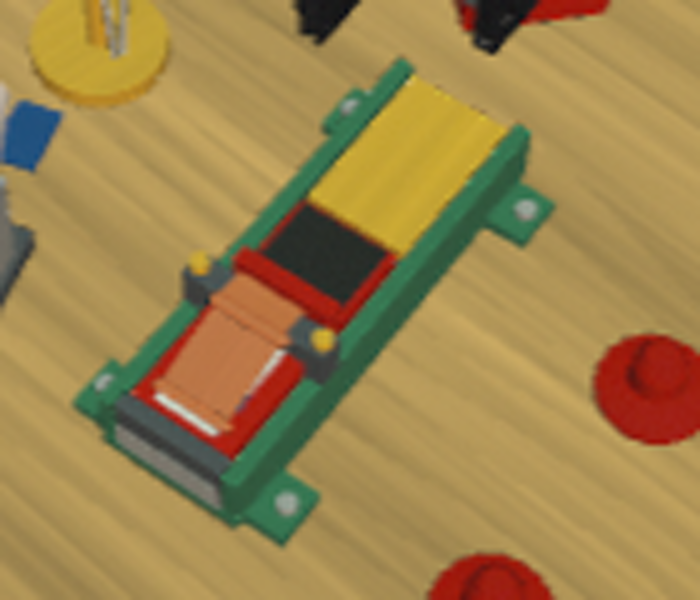

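The nose is against the stop with no gap, and the leaf lies on the deck. The plate is up, almost level with the rail tops behind the tail. The hubs and stand haven't moved, and the fingers are clear. Handing in.

```bash
python3 -c "
from rig import r
print(r.sign_off(), r.get_state()['time_s'])"
```

```text
the job is handed in; nothing more can be done
the job is handed in; nothing more can be done
```

The red carrier is loaded in the green jig with its nose home against the end stop. I handed the job in just after 9 s of robot time.

**What I did:** With closed fingertips on the black pad, I pressed the carrier down until the brass plate bottomed at about 15 N. I held 15 to 25 N while pushing it about 72 mm under the crossbar and the leaf spring. At the stop I eased the press to 6 N with 17.5 N still forward on the rib. I then took off the forward push and lifted the fingers away.

**Last checks:**
- **Carrier:** in the side view, taken with the finger still on it, the nose and tail were within about 1 pixel (0.5 mm) of where I predicted home to be. After the lift, both fixed views showed no gap at the stop.
- **Leaf and plate:** the leaf lies on the deck, and the plate is up behind the tail. I judged the plate by eye from the images, since there is no direct reading of it.
- **Bystanders and robot:** the hubs looked unmoved, and so did the parts of the stand and rocket in view. The wrist force was about zero, so the robot was touching nothing.

No check failed. The tool had tilted about 1.6° against the stop by the end of the push. My first descent command was refused for missing keys before anything moved, and I sent it again.

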